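# Set the blue timer to four on its thumbwheel

### The job

Two bench timers with big thumbwheels stand on the cart, one in a blue housing and one in a grey housing. Roll the wheel of the blue timer away from you until its yellow field, number 4, lies squarely on top, level with the red index marks, then let go. Leave the grey timer's setting as it is.

Things in the scene. Friction and masses are not known exactly. Their poses are not given: they have to be found in the camera images.
- blue_timer_wheel (a joint): Angle (rad) of the blue timer's wheel. 0: yellow field 4 on top, facing straight up; grows as the wheel's top rolls away from the robot. Starts at -1.6 to -0.8, yellow on the robot's side. No clicks: friction (1.5 N at the rim) holds it anywhere; stops at -2.6 and 2.6. Eight fields numbered 0 to 7, one per 45 degrees, white but for the yellow 4, rising by one each step rolled away.
- blue_timer_axle (a point): Centre of the blue timer's wheel, on its level axle, 52 mm above the cart; x level, away from the robot (yaw -0.15 to 0.4), y along the axle, z up. Fixed blue box, 68 mm wide along y, from 60 mm before to 80 mm behind this point, its top 2 mm below it (black bezel and red index marks beside the wheel at axle level). Two 9 mm terminals 64 mm behind. The wheel's upper half stands free.
- blue_timer_yellow (a point): Middle of the yellow field of the blue timer's wheel, on its drum (radius 31 mm). Between fields stand black ribs, 6 mm thick, 28 mm wide along the axle, out to radius 46 mm; clear gap 29 mm at the rim, 18 mm at the drum. With yellow on top the two ribs beside it lean 22.5 degrees to front and back of vertical. A fingertip between two ribs pushes the one ahead of it and rolls the wheel.
- grey_timer_yellow (a point): Middle of the yellow field of the grey timer's wheel, 31 mm from its axle. It moves if that wheel is rolled, which must not happen. The grey timer has the same shape, size and wheel as the blue one but a grey housing; the two stand side by side, either one on the left, axles 0.14 to 0.26 m apart.

How it is judged:
By the outcome, as a careful person would: the job done as asked, in the order asked, and still so for the second after the job is handed in, with the robot touching nothing.
It also fails if it takes over 48 s, if anything falls off the work surface, if the arm or the gripper's body presses on something with over 40 N, if the wrist force passes 120 N, or if a joint passes its speed limit or range.

### The arm

A 6-joint arm with a two-finger parallel gripper is mounted at the origin on a cart in front of the work surface, level with it; the furniture and walls round the work are solid. World frame = base frame: x ahead of the robot, y to its left, z up, the work surface at z = 0. Lengths are in m, angles in rad, forces in N, time in s.
With the tool pointing down it reaches from about 0.35 to 0.775 m from the base axis. Payload 7.3 kg.
Tool frame: the origin (TCP) lies at the very end of the fingers, on their centre line; the grasp point (between the pads) lies 19 mm behind it; z points along the fingers, y is the line along which they close (so a half turn about z gives the same grasp; the last joint's range is limited). The gripper opens to 92 mm and grips with 3 to 60 N. Pads are 19 mm wide; open, the fingers measure 130 mm over their backs; the gripper's body (75 mm by 190 mm) begins 47 mm behind the grasp point.
Start: joints at [1.005, 0.342, 1.524, -0, 1.275, -0.146], TCP at [0.214, 0.479, 0.227] pointing down, gripper open.
Joint ranges: [-2.53, 2.53], [-0.77, 2.02], [0.04, 2.7], [-1, 4.14], [0.28, 2.66], [-3.11, 3.11]. Speed limits (rad/s): [2.57, 2.57, 3.14, 3.14, 3.14, 3.14].

### API

Orientations are given as [roll, pitch, yaw] about the fixed x, y, z axes, in that order (R = Rz(yaw) Ry(pitch) Rx(roll)).
In Python, from station import r gives the robot as it stands.
- The arm moves only by the tool move_arm, never from a script. Its argument "rows" is a list of rows, each a list of 7 numbers: the shift along the world's x, y, z in mm, then the turn, a rotation vector about the world's x, y, z in rad, then the opening, from 0 (shut) to 1 (fully open). In form: [[tx, ty, tz, rx, ry, rz, jaw], ...]. A call has 1 to 5 rows; each row is the pose to reach, as a shift and turn from the pose commanded when the call began; what a row does not reach only later rows make up. A row lasts 1/8 s, in which the tool goes at most 62.5 mm and 10.7 degrees, less where a joint would pass 70% of its speed; a pose out of reach is approached as far as the arm can. A call with a gripper value outside its range is refused whole. The fingers move at their own pace and stop on an object; the grip force is fixed at half the most. Time passes only in rows, so rows that repeat a pose let the fingers close. It gives the time, the measured TCP pose, the force, the opening and the grip force at its end, in the units of the state.
- r.read_state(): the state, without advancing time (a new reading comes with each control period).
- r.get_image(name): name is "scene" or "top"; returns the picture (400x640x3 uint8, red, green, blue); there is no depth.
- r.camera_info(name): a dict with "fx", "fy", "cx", "cy" (pixels), "k1" (the pictures are not rectified: a ray, as slopes to the right and down, at radius r is drawn at 1 + k1 r^2 times it, then the intrinsics apply), "rvec" (rotation vector, rad) and "tvec" (3), from world to camera coordinates, as OpenCV has them. Camera axes: x right, y down, z forward; pixel columns grow to the right and rows downward; lengths in m; the calibration is good to about 2 mm. A picture is of the moment at which its call begins. camera_info takes no time and is no camera call.
- r.hand_in(): hands the job in; it is judged then, once.
The state is a dict: "clock": time; "joints": joint angles; "qvel": joint speeds; "effort": joint torques, N m; "ee_pos": TCP position; "tool_rot": TCP orientation; "wrist_force": force on the tool from outside, world axes, zero at the start; "moment": the same for the moment, N m; "width": opening from 0.0 (shut) to 1.0 (fully open); "gripper_force": force on a finger pad.
Only numpy, scipy, OpenCV 4.12 (cv2) and the standard library are available. Lean on these libraries where they do the work, as an engineer would, in place of code of your own. Each camera call takes 0.05 s, during which the arm holds its last target. There are 200 camera calls.

## Working session

There is one attempt and no reset: what is moved stays moved. The work goes in short steps, Python scripts to look and compute and a tool call to move; the robot and the scene stay as the last step left them, time stands still between calls to the robot, and variables do not carry over. Pictures are saved under pics/ and viewed, at most 10 in all, crops included, and the job is handed in when it is done.

Besides the shell and the picture viewer there is one more tool, called after "Call:" as name(argument=value, ...) on one line, values as JSON. move_arm: Moves the arm, as the interface text tells. Its arguments: {"type":"object","properties":{"rows":{"type":"array","items":{"type":"array","items":{"type":"number"}}}},"required":["rows"]}

```bash
mkdir -p pics
cat > h.py <<'E'
import numpy as np, cv2
from station import r
def cam(n):
    c=r.camera_info(n); R=cv2.Rodrigues(np.array(c["rvec"],float))[0]; return c,R,np.array(c["tvec"],float)
def ray(n,u,v):
    c,R,t=cam(n); x=(u-c["cx"])/c["fx"]; y=(v-c["cy"])/c["fy"]
    X,Y=x,y
    for _ in range(20):
        s=1+c["k1"]*(X*X+Y*Y); X,Y=x/s,y/s
    return -R.T@t, R.T@np.array([X,Y,1])
def onz(n,u,v,z):
    o,d=ray(n,u,v); return o+d*(z-o[2])/d[2]
def proj(n,p):
    c,R,t=cam(n); q=R@np.array(p)+t; X,Y=q[0]/q[2],q[1]/q[2]; s=1+c["k1"]*(X*X+Y*Y)
    return np.array([c["fx"]*X*s+c["cx"],c["fy"]*Y*s+c["cy"]])
def save(n,f,box=None,k=1):
    im=r.get_image(n)[:,:,::-1].copy()
    cv2.imwrite("pics/raw_"+f,im)
    if box: im=im[box[1]:box[3],box[0]:box[2]]
    cv2.imwrite("pics/"+f,cv2.resize(im,None,fx=k,fy=k,interpolation=cv2.INTER_CUBIC)); return im
E
python3 - <<'E'
from h import *
a=save("scene","s0.png");b=save("top","t0.png")
for n in("scene","top"):
    c,R,t=cam(n);print(n,-R.T@t,R[2],c["fx"],c["k1"])
print(r.read_state())
E
```

```text
scene [ 0.15082975 -0.38137682  0.67997366] [ 0.41375236  0.59161697 -0.69195256] 407.06994988075 0.0031045993143361283
top [0.36341909 0.11803541 0.93271675] [ 0.15859628 -0.00440205 -0.9873337 ] 382.5333439742629 -0.054410223316170084
{'clock': 0.1, 'joints': array([ 1.00498133e+00,  3.42600562e-01,  1.52490038e+00, -1.51288359e-05,
        1.27542368e+00, -1.46015097e-01]), 'qvel': array([-0.00020277, -0.00230294, -0.00307575,  0.00131623, -0.00045459,
       -0.00150889]), 'effort': array([ 1.04793828e-03, -4.32003558e+01, -2.44696355e+01,  7.18064792e-02,
        5.26508724e-02, -9.02589909e-05]), 'ee_pos': array([0.21377339, 0.47910972, 0.22614908]), 'tool_rot': array([-3.14027275e+00, -1.79484531e-04,  2.72179705e+00]), 'wrist_force': array([ 0.22558794, -0.76042161, -0.87956776]), 'moment': array([-0.04063312, -0.02666361,  0.00631451]), 'gripper_force': 0.0, 'width': 0.9968070360301274}
```

View pics/s0.png

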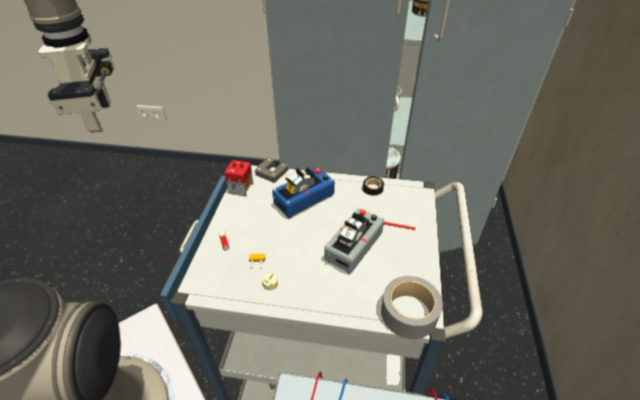

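View pics/t0.png

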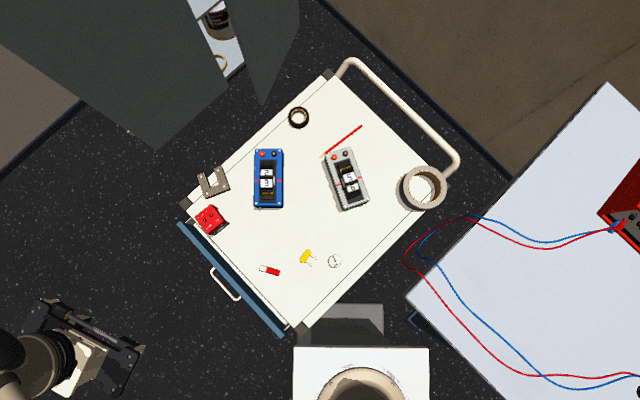

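The blue timer is at top (268,179) and scene (303,190); the grey one is at top (346,180), to its right. Next I'll measure the blue box and its wheel.

Run:
```python
from h import *
t=cv2.imread("pics/raw_t0.png");s=cv2.imread("pics/raw_s0.png")
A=cv2.resize(t[140:220,230:310],(400,400),interpolation=cv2.INTER_CUBIC);B=cv2.resize(s[155:225,265:345],(457,400),interpolation=cv2.INTER_CUBIC)
A=cv2.resize(A,(340,340));B=cv2.resize(B,(400,340))
cv2.imwrite("pics/c0.png",np.hstack([A,B]))
def mask(im,lo,hi,box):
    m=cv2.inRange(cv2.cvtColor(im,cv2.COLOR_BGR2HSV),lo,hi);z=np.zeros_like(m);x0,y0,x1,y1=box;z[y0:y1,x0:x1]=m[y0:y1,x0:x1];return z
m=mask(t,(100,120,60),(125,255,255),(240,140,300,220))
ys,xs=np.nonzero(m);P=np.array([onz("top",x,y,.05)[:2] for x,y in zip(xs,ys)],np.float32)
rc=cv2.minAreaRect(P);print("box z.05",rc,cv2.boxPoints(rc))
for n,im,bx in(("top",t,(240,140,300,220)),("scene",s,(265,155,345,225))):
    m=mask(im,(20,120,100),(35,255,255),bx);ys,xs=np.nonzero(m)
    print(n,len(xs), xs.mean() if len(xs) else 0,ys.mean() if len(xs) else 0, xs.min() if len(xs) else 0)
```

```text
box z.05 ((0.5403839945793152, 0.22538043558597565), (0.13746331632137299, 0.06615996360778809), 1.8354624509811401) [[0.47062808 0.256242  ]
 [0.47274715 0.19011599]
 [0.6101399  0.19451886]
 [0.60802084 0.26064488]]
top 16 269.375 180.3125 262
scene 56 289.9107142857143 187.73214285714286 286
```

View pics/c0.png

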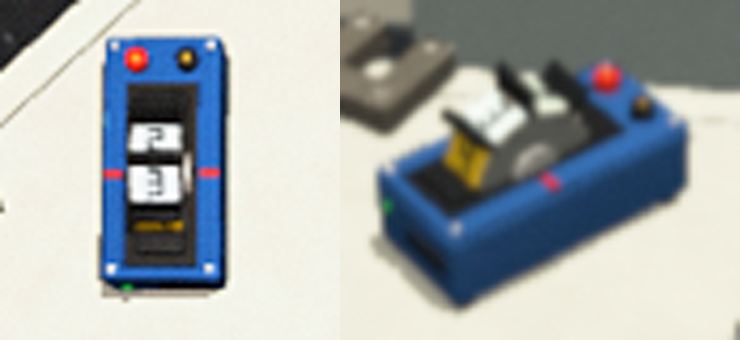

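The crop shows field 3 near the top, 2 behind it, and yellow on the robot side. The red marks at top px (256,180) and (279,180) give the axle line.

Run:
```python
from h import *
t=cv2.imread("pics/raw_t0.png");s=cv2.imread("pics/raw_s0.png")
hsv=cv2.cvtColor(t,cv2.COLOR_BGR2HSV)
m=((hsv[:,:,0]<12)|(hsv[:,:,0]>165))&(hsv[:,:,1]>110)&(hsv[:,:,2]>80)
Q=[]
for a,b in((250,262),(273,288)):
    z=np.zeros_like(m);z[172:190,a:b]=m[172:190,a:b];ys,xs=np.nonzero(z);p=onz("top",xs.mean(),ys.mean(),.051);Q.append(p);print(len(xs),xs.mean(),ys.mean(),p)
A=(Q[0]+Q[1])/2;print("mid",A)
yaw=.032;C=np.array([A[0],A[1],.052]);e=np.array([np.cos(yaw),np.sin(yaw),0]);l=np.array([-e[1],e[0],0])
def ang(n,u,v,rad):
    o,d=ray(n,u,v);o=o-C;ox,oz,dx,dz=o@e,o[2],d@e,d[2]
    a,b,c=dx*dx+dz*dz,ox*dx+oz*dz,ox*ox+oz*oz-rad**2;k=(-b-np.sqrt(max(b*b-a*c,0)))/a
    p=o+k*d;return np.arctan2(p@e,p[2]),p@l
print("yellow scene",ang("scene",289.9,187.7,.031))
print("3 top",ang("top",230+155/4.25,140+182/4.25,.031),"2 top",ang("top",230+155/4.25,140+138/4.25,.031))
for y in(150,165,203,213):print("rib edges",y,ang("top",230+155/4.25,140+y/4.25,.046))
print("yellow top",ang("top",269,140+226/4.25,.031))
```

```text
10 256.0 180.5 [0.53163878 0.25300811 0.051     ]
5 279.0 180.0 [0.53385795 0.19904133 0.051     ]
mid [0.53274837 0.22602472 0.051     ]
yellow scene (np.float64(-1.2059651034904588), np.float64(-0.001044597157719528))
3 top (np.float64(-0.3878788160487487), np.float64(-0.0011625509934667893)) 2 top (np.float64(0.40777265242338884), np.float64(-0.0009752541913890997))
rib edges 150 (np.float64(0.04503242187488884), np.float64(-0.0031031299845069465))
rib edges 165 (np.float64(-0.12800911987278699), np.float64(-0.003117124929235135))
rib edges 203 (np.float64(-0.5706016502974388), np.float64(-0.0024253147122235887))
rib edges 213 (np.float64(-0.6986439007466223), np.float64(-0.0020438168412506437))
yellow top (np.float64(-1.5576506066818667), np.float64(-0.003849044165088707))
```

Call:
move_arm(rows=[[50,-42,0,0,0,0.15,0],[100,-85,0,0,0,0.3,0],[150,-127,0,0,0,0.455,0],[150,-127,0,0,0,0.455,0],[150,-127,0,0,0,0.455,0]])

```text
clock: 0.72
ee_pos: [0.364, 0.3521, 0.2264]
tool_rot: [-3.142, -0.001, -3.11]
wrist_force: [-0.5, -0.6, -0.5]
width: 0.506
gripper_force: 0.0
```

Call:
move_arm(rows=[[50,-42,0,0,0,0,0],[100,-85,0,0,0,0,0],[140,-128,0,0,0,0,0],[140,-128,0,0,0,0,0],[140,-128,0,0,0,0,0]])

```text
clock: 1.35
ee_pos: [0.5029, 0.2258, 0.2264]
tool_rot: [3.141, -0.001, -3.106]
wrist_force: [0.2, 0.5, -0.7]
width: 0.007
gripper_force: 0.0
```

Call:
move_arm(rows=[[-1,0,-30,0.005,-0.13,0,0],[-2,-1,-60,0.01,-0.26,0,0],[-3,-1,-96,0.014,-0.39,0,0],[-3,-1,-96,0.014,-0.39,0,0],[-3,-1,-96,0.014,-0.39,0,0]])

```text
clock: 1.98
ee_pos: [0.5023, 0.2251, 0.133]
tool_rot: [3.14, 0.392, -3.105]
wrist_force: [0.4, 0.4, 0.2]
width: 0.005
gripper_force: 0.0
```

Run:
```python
from h import *
a=save("scene","s1.png",(255,110,365,225),5)
```

```text
(no output)
```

View pics/s1.png

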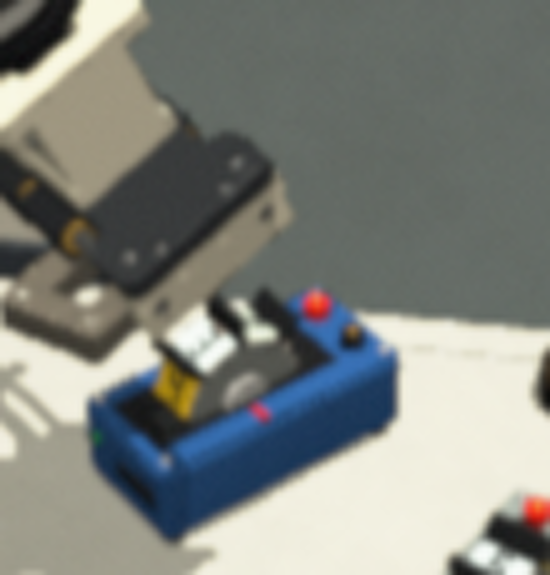

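The finger (tip edge around crop (150–215, 300–335)) lines up with field 3's gap, and the wheel is untouched. I'll insert it now.

Call:
move_arm(rows=[[5,0,-15,0,0,0,0],[10,0,-30,0,0,0,0],[15,0,-45,0,0,0,0],[15,0,-45,0,0,0,0]])

```text
clock: 2.52
ee_pos: [0.516, 0.223, 0.084]
tool_rot: [-3.141, 0.388, -3.107]
wrist_force: [0.5, 0.1, -0.1]
width: 0.002
gripper_force: 0.0
```

Call:
move_arm(rows=[[8,0,5,-0.006,0.17,0,0],[14,0.5,6,-0.012,0.34,0,0],[20.5,1,6,-0.018,0.51,0,0],[26.5,1,4.5,-0.024,0.67,0,0],[26.5,1,4.5,-0.024,0.67,0,0]])

```text
clock: 3.15
ee_pos: [0.5437, 0.2238, 0.0879]
tool_rot: [-3.141, -0.282, -3.108]
wrist_force: [0.6, 0.3, -0.5]
width: 0.007
gripper_force: 0.0
```

Run:
```python
from h import *
a=save("scene","s2.png",(255,110,365,225),5)
```

```text
(no output)
```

View pics/s2.png

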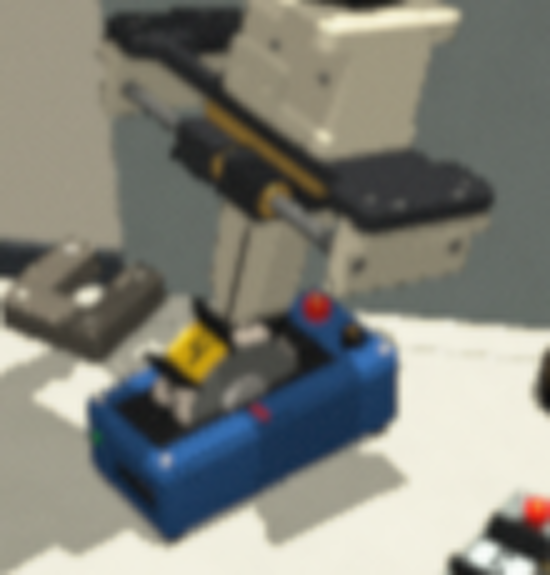

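The wheel follows: yellow is now at crop (195,350), roughly half a field short of the top. I'll withdraw and measure.

Call:
move_arm(rows=[[-2,0,0,0,0,0,0],[5,0,24,0,0,0,0],[13,0,50,0,0,0,0],[13,0,70,0,-0.15,0,0],[13,0,90,0,-0.29,0,0]])

```text
clock: 3.82
ee_pos: [0.5547, 0.2247, 0.1821]
tool_rot: [-3.132, 0.017, -3.107]
wrist_force: [-0.3, 0.1, 0.5]
width: 0.006
gripper_force: 0.0
```

```bash
cat >> h.py <<'E'
C=np.array([.5325,.2258,.052]);yaw=.035;e=np.array([np.cos(yaw),np.sin(yaw),0]);l=np.array([-e[1],e[0],0])
def ang(n,u,v,rad):
    o,d=ray(n,u,v);o=o-C;ox,oz,dx,dz=o@e,o[2],d@e,d[2]
    a,b,c=dx*dx+dz*dz,ox*dx+oz*dz,ox*ox+oz*oz-rad**2;k=(-b-np.sqrt(max(b*b-a*c,0)))/a
    p=o+k*d;return np.round([np.arctan2(p@e,p[2]),p@l],3)
def yellow(n,im):
    b={"top":(250,150,290,215),"scene":(270,165,325,215)}[n];m=cv2.inRange(cv2.cvtColor(im,cv2.COLOR_BGR2HSV),(18,120,80),(35,255,255))
    ys,xs=np.nonzero(m[b[1]:b[3],b[0]:b[2]]);
    if len(xs)==0:return n,0
    u,v=xs.mean()+b[0],ys.mean()+b[1]
    return n,len(xs),u,v,ang(n,u,v,.031),"rows",ys.min()+b[1],ys.max()+b[1]
E
python3 - <<'E'
from h import *
for n in("scene","top"):
    save(n,n+"3.png");print(yellow(n,cv2.imread("pics/raw_%s3.png"%n)))
s=cv2.imread("pics/raw_scene0.png") if 0 else cv2.imread("pics/raw_scene3.png");t=cv2.imread("pics/raw_top3.png")
cv2.imwrite("pics/c3.png",np.hstack([cv2.resize(t[140:220,230:310],(380,380)),cv2.resize(s[150:230,260:340],(380,380),interpolation=cv2.INTER_CUBIC)]))
print(r.read_state()["ee_pos"],r.read_state()["tool_rot"])
E
```

```text
('scene', 89, np.float64(293.8314606741573), np.float64(180.30337078651687), array([-0.556, -0.   ]), 'rows', np.int64(175), np.int64(186))
('top', 3, np.float64(265.0), np.float64(163.33333333333334), array([1.333, 0.005]), 'rows', np.int64(161), np.int64(165))
[0.55332982 0.22542582 0.18460183] [-3.13291957  0.017557   -3.105341  ]
```

View pics/c3.png

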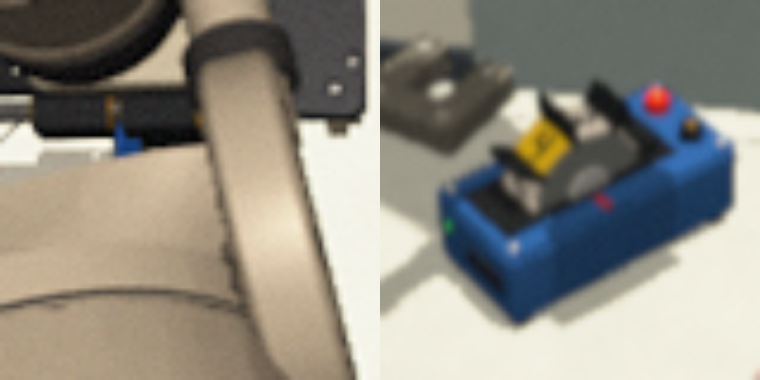

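The top view is hidden by the arm. In the scene view yellow sits at about -0.54 rad. I'll line up with its gap.

Call:
move_arm(rows=[[-32,0,0,0.005,-0.16,0,0],[-64,-1,0,0.01,-0.33,0,0],[-64,-1,-20,0.018,-0.51,0,0],[-64,-1,-40,0.018,-0.51,0,0],[-64,-1,-58,0.018,-0.51,0,0]])

```text
clock: 4.55
ee_pos: [0.49, 0.2233, 0.1213]
tool_rot: [-3.131, 0.518, -3.107]
wrist_force: [0.4, -0.9, 0.8]
width: 0.008
gripper_force: 0.0
```

Call:
move_arm(rows=[[0,0,0,0,0,0,0],[0,0,0,0,0,0,0]])

```text
clock: 4.8
ee_pos: [0.4918, 0.2235, 0.1228]
tool_rot: [-3.132, 0.52, -3.108]
wrist_force: [0.4, -0.2, 0.1]
width: 0.006
gripper_force: 0.0
```

Call:
move_arm(rows=[[7,0,-12,0,0,0,0],[14,1,-25,0,0,0,0],[22,1,-38,0,0,0,0],[22,1,-38,0,0,0,0]])

```text
clock: 5.3
ee_pos: [0.5148, 0.227, 0.0878]
tool_rot: [-3.126, 0.515, -3.108]
wrist_force: [0.3, -0.3, 0.6]
width: 0.005
gripper_force: 0.0
```

Call:
move_arm(rows=[[6,0,2,-0.006,0.17,0,0],[11.5,0.5,3.5,-0.011,0.32,0,0],[17,0.5,4,-0.016,0.47,0,0],[17,0.5,4,-0.016,0.47,0,0]])

```text
clock: 5.8
ee_pos: [0.5332, 0.228, 0.0934]
tool_rot: [-3.129, 0.045, -3.108]
wrist_force: [-0.8, -0.5, 0.0]
width: 0.005
gripper_force: 0.1
```

Run:
```python
from h import *
s=save("scene","s4.png",(265,150,335,225),7)
print(yellow("scene",cv2.imread("pics/raw_s4.png")))
```

```text
('scene', 70, np.float64(299.04285714285714), np.float64(176.67142857142858), array([-0.083, -0.002]), 'rows', np.int64(173), np.int64(181))
```

View pics/s4.png

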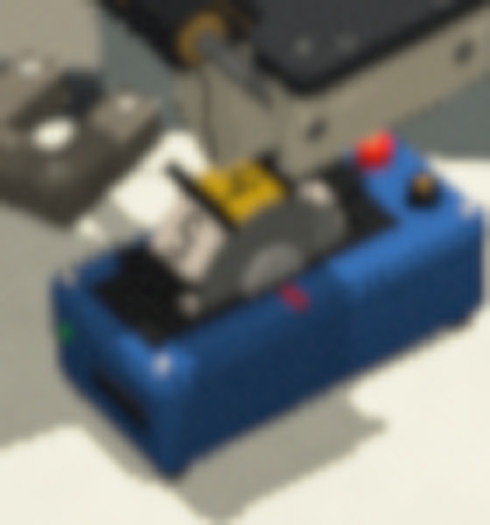

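Yellow is nearly on top, at about -0.08, though the finger partly hides it. I'll withdraw to get an unobstructed check from both cameras.

Call:
move_arm(rows=[[-1.5,0,0,0,0,0,0],[-1.5,0,30,0,0.04,0,0],[-1.5,0,60,0,0.04,0,0],[-60,20,90,0,0.04,0,0],[-100,55,110,0,0.04,0,0]])

```text
clock: 6.48
ee_pos: [0.4291, 0.282, 0.2027]
tool_rot: [-3.128, 0.006, -3.11]
wrist_force: [1.0, 0.9, -0.2]
width: 0.003
gripper_force: 0.0
```

Call:
move_arm(rows=[[-20,50,0,0,0,0,0],[-40,100,0,0,0,0,0],[-60,150,0,0,0,0,0],[-60,150,0,0,0,0,0]])

```text
clock: 6.98
ee_pos: [0.3684, 0.4349, 0.2016]
tool_rot: [-3.128, 0.005, -3.102]
wrist_force: [0.7, -0.5, -0.6]
width: 0.002
gripper_force: 0.0
```

Run:
```python
from h import *
for n in("scene","top"):
    save(n,n+"5.png");print(yellow(n,cv2.imread("pics/raw_%s5.png"%n)))
s=cv2.imread("pics/raw_scene5.png");t=cv2.imread("pics/raw_top5.png")
k=cv2.INTER_CUBIC
cv2.imwrite("pics/c5.png",np.hstack([cv2.resize(t[150:210,240:300],(390,390),interpolation=k),cv2.resize(s[160:220,270:330],(390,390),interpolation=k)]))
print("ideal",[proj(n,C+np.array([0,0,.031])) for n in("scene","top")])
print(r.read_state()["ee_pos"],r.read_state()["tool_rot"])
```

```text
('scene', 84, np.float64(299.0238095238095), np.float64(176.3452380952381), array([-0.063, -0.001]), 'rows', np.int64(171), np.int64(181))
('top', 123, np.float64(266.1951219512195), np.float64(177.0569105691057), array([ 0.045, -0.001]), 'rows', np.int64(152), np.int64(183))
ideal [array([299.51677004, 175.81215677]), array([265.96654793, 177.66180422])]
[0.37015477 0.43207986 0.20162071] [-3.12674091  0.00513098 -3.10590169]
```

View pics/c5.png

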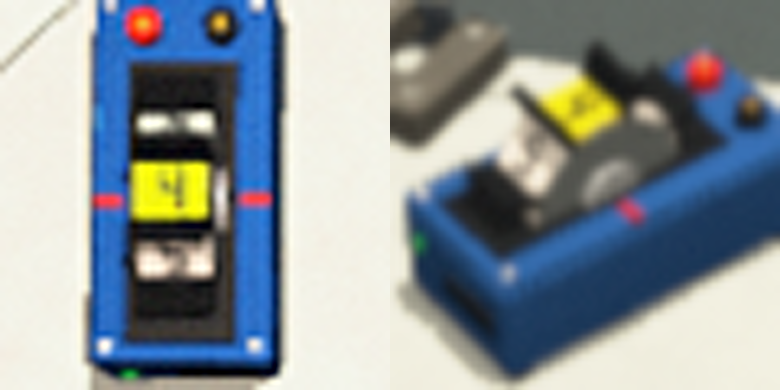

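Run:
```python
from h import *
t=cv2.imread("pics/raw_top5.png");h=cv2.cvtColor(t,cv2.COLOR_BGR2HSV)
m=cv2.inRange(h,(18,100,60),(38,255,255));m[:165]=0;m[200:]=0;m[:,:255]=0;m[:,285:]=0
w=(h[:,:,1].astype(float)*h[:,:,2])*(m>0);ys,xs=np.nonzero(m)
print(len(xs),xs.mean(),ys.mean(),ys.min(),ys.max(),ang("top",xs.mean(),ys.mean(),.031))
# yellowness profile, sub-pixel edges
p=np.minimum(t[165:195,262:271,1],t[165:195,262:271,2]).astype(float).mean(1)-t[165:195,262:271,0].mean(1)
print(np.round(p).astype(int)); print("w-centroid",(p.clip(0)*np.arange(165,195)).sum()/p.clip(0).sum())
m=h[:,:,:];R=((h[:,:,0]<12)|(h[:,:,0]>165))&(h[:,:,1]>110)
for a,b in((250,262),(274,288)):
    z=np.zeros(R.shape,bool);z[172:190,a:b]=R[172:190,a:b];y,x=np.nonzero(z);print(x.mean(),y.mean(),onz("top",x.mean(),y.mean(),.051))
```

```text
116 265.94827586206895 178.9655172413793 175 183 [-0.096  0.   ]
[ -1  -1  11  18  19  10  -3  -3  -9  28 204 207 199 178 181 207 208 231
 147   3  -4  -3  12  14  18  19  19  13  -1  -1]
w-centroid 179.08078789608905
255.77777777777777 180.44444444444446 [0.53176161 0.2535361  0.051     ]
279.0 180.0 [0.53385795 0.19904133 0.051     ]
```

Run:
```python
import h as H
from h import *
def red(im,b):
    c=im[b[1]:b[3],b[0]:b[2]].astype(float);w=(c[:,:,2]-np.maximum(c[:,:,0],c[:,:,1])).clip(0);w[w<25]=0
    Y,X=np.mgrid[b[1]:b[3],b[0]:b[2]];return (w*X).sum()/w.sum(),(w*Y).sum()/w.sum()
def yc(im,b):
    c=im[b[1]:b[3],b[0]:b[2]].astype(float);w=(np.minimum(c[:,:,1],c[:,:,2])-c[:,:,0]).clip(0,150);w[w<30]=0
    Y,X=np.mgrid[b[1]:b[3],b[0]:b[2]];return (w*X).sum()/w.sum(),(w*Y).sum()/w.sum()
t=cv2.imread("pics/raw_top5.png");s=cv2.imread("pics/raw_scene5.png")
a=red(t,(250,174,262,187));b=red(t,(273,174,286,187));P=(onz("top",*a,.0505)+onz("top",*b,.0505))/2
print(a,b,P); H.C=np.array([P[0],P[1],.052]);y=yc(t,(256,170,278,188));print("top",y,H.ang("top",*y,.031))
c=red(s,(302,187,312,198));Q=onz("scene",*c,.0505);print("scene mark",c,Q)
al=((onz("top",*b,.0505)-onz("top",*a,.0505))@H.l)/2
C2=Q-H.l*al;H.C=np.array([C2[0],C2[1],.052]);y=yc(s,(285,165,312,186));print("scene",C2,y,H.ang("scene",*y,.031))
```

```text
(np.float64(255.9094138543517), np.float64(180.4360568383659)) (np.float64(278.9968017057569), np.float64(180.1588486140725)) [0.53272888 0.2261932  0.0505    ]
top (np.float64(265.7187814702921), np.float64(178.91584843907353)) [-0.1  0. ]
scene mark (np.float64(306.4201030927835), np.float64(191.91752577319588)) [0.53370889 0.20141768 0.0505    ]
scene [0.53275974 0.22852511 0.0505    ] (np.float64(298.7424176963622), np.float64(176.16322474725655)) [-0.078 -0.003]
```

Both views give about -0.09 rad, so one more small push of about 3.7 mm at the rim is needed.

Call:
move_arm(rows=[[40,-52,0,0,0,0,0],[80,-103,0,0,0,0,0],[120,-155,0,0,0,0,0],[158,-207,0,0,-0.05,0,0],[158,-207,0,0,-0.05,0,0]])

```text
clock: 7.7
ee_pos: [0.5305, 0.2206, 0.2019]
tool_rot: [-3.125, 0.056, -3.114]
wrist_force: [0.4, 1.5, -0.3]
width: 0.005
gripper_force: 0.0
```

Call:
move_arm(rows=[[0,0,-30,0,0,0,0],[0,0,-60,0,0,0,0],[0,0,-65,0,0,0,0],[0,0,-65,0,0,0,0]])

```text
clock: 8.2
ee_pos: [0.5292, 0.2254, 0.1374]
tool_rot: [-3.126, 0.055, -3.108]
wrist_force: [0.9, 0.7, 0.8]
width: 0.005
gripper_force: 0.0
```

Call:
move_arm(rows=[[0,0,-22,0,0,0,0],[0,0,-44,0,0,0,0],[0,0,-44,0,0,0,0]])

```text
clock: 8.57
ee_pos: [0.5289, 0.2253, 0.0929]
tool_rot: [-3.125, 0.054, -3.108]
wrist_force: [0.2, -0.7, 0.1]
width: 0.001
gripper_force: 0.0
```

Call:
move_arm(rows=[[3,0,0,0,0.05,0,0],[5,0,0,0,0.08,0,0],[7,0,0,0,0.1,0,0],[7,0,0,0,0.1,0,0],[7,0,0,0,0.1,0,0]])

```text
clock: 9.2
ee_pos: [0.5365, 0.2253, 0.0933]
tool_rot: [-3.129, -0.044, -3.108]
wrist_force: [0.1, -0.2, 0.5]
width: 0.003
gripper_force: 0.0
```

Call:
move_arm(rows=[[-2.5,0,0,0,0,0,0],[-2.5,0,30,0,0,0,0],[-2.5,0,60,0,0,0,0],[-60,20,90,0,-0.05,0,0],[-100,55,110,0,-0.05,0,0]])

```text
clock: 9.82
ee_pos: [0.4344, 0.2798, 0.2036]
tool_rot: [-3.127, 0.005, -3.11]
wrist_force: [0.0, 1.0, -1.0]
width: 0.003
gripper_force: 0.0
```

Call:
move_arm(rows=[[-20,50,0,0,0,0,0],[-40,100,0,0,0,0,0],[-60,150,0,0,0,0,0],[-60,150,0,0,0,0,0]])

```text
clock: 10.32
ee_pos: [0.3742, 0.4329, 0.2026]
tool_rot: [-3.128, 0.005, -3.103]
wrist_force: [0.4, -0.4, -0.1]
width: 0.008
gripper_force: 0.0
```

```bash
cat > m.py <<'E'
import sys, h as H
from h import *
def cen(im,b,f,lo):
    c=im[b[1]:b[3],b[0]:b[2]].astype(float);w=f(c).clip(0,150);w[w<lo]=0
    Y,X=np.mgrid[b[1]:b[3],b[0]:b[2]];return (w*X).sum()/w.sum(),(w*Y).sum()/w.sum()
rf=lambda c:c[:,:,2]-np.maximum(c[:,:,0],c[:,:,1]);yf=lambda c:np.minimum(c[:,:,1],c[:,:,2])-c[:,:,0]
k=sys.argv[1]
for n in("scene","top"):save(n,n+k+".png")
t=cv2.imread("pics/raw_top%s.png"%k);s=cv2.imread("pics/raw_scene%s.png"%k)
H.C=np.array([.5327,.2262,.052]);y=cen(t,(256,170,278,188),yf,30);print("top",y,H.ang("top",*y,.031))
H.C=np.array([.5328,.2285,.052]);y=cen(s,(285,165,312,186),yf,30);print("scene",y,H.ang("scene",*y,.031))
q=cv2.INTER_CUBIC
cv2.imwrite("pics/c%s.png"%k,np.hstack([cv2.resize(t[150:210,240:300],(390,390),interpolation=q),cv2.resize(s[160:220,270:330],(390,390),interpolation=q)]))
E
python3 m.py 6
```

```text
top (np.float64(265.73845481777334), np.float64(177.893222666001)) [-0.024  0.   ]
scene (np.float64(299.9791627557725), np.float64(175.6868781678243)) [ 0.023 -0.003]
```

View pics/c6.png

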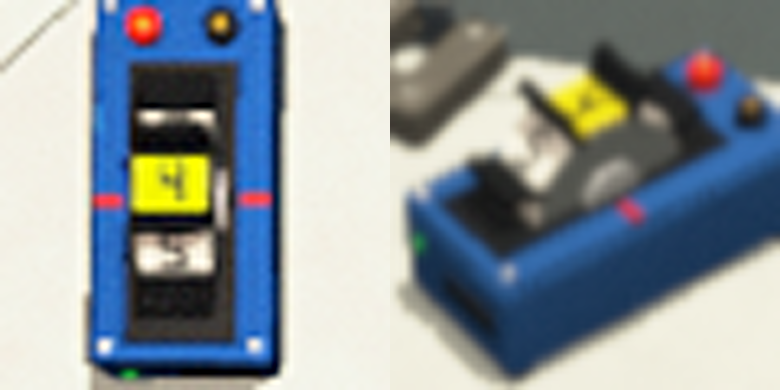

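Field 4 now lies on top: the two views give -0.02 and +0.02 rad. The fingers are clear of everything.

```bash
python3 -c "
from station import r
print(r.hand_in())"
```

```text
the job is handed in; nothing more can be done
None
```

The blue timer's yellow field 4 is on top, level within about 0.02 rad in both camera views. I didn't touch the grey timer, and the job is handed in at about 10.4 s on the robot's clock; the hand-in call gave no verdict.

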